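# Sweep loose terminal blocks off the work board into the red tray

## Task

Clear the work board: using the fingertips like a brush, gently sweep the three loose black terminal blocks across the board and off its edge into the red tray, without pinching or picking any of them up. Leave the relay standing where it is on the board, and do not disturb the jar or the screwdriver.

Things in the scene. Friction and masses are not known exactly. Their poses are not given: they have to be found in the camera images.
- board: pale brown fibreboard work board on battens, fixed to the bench, 300 mm along its own x, 260 mm along its own y, its top face 48 mm above the bench (z = 0.048). Origin: centre of its footprint at bench height; z up. The two trays stand against its two y edges (own y = +130 mm and -130 mm), which one on which side varies.
- red_tray: red plastic open tray, fixed, 280 mm along its x, 120 mm along its y, 44 mm high, walls and floor 4 mm thick. It stands on the bench touching one y edge of the board, its axes parallel to the board's, its rim 4 mm below the board's top face. Origin: centre of its underside. Anything pushed off the board's edge there drops into it.
- blue_tray: blue plastic tray, the same as the red one, fixed against the opposite y edge of the board; it is to stay empty.
- block_a_center (a point): centre of terminal block A (8 mm above its underside): a loose black plastic two-pole terminal block with two brass screws on top, 32 x 22 x 16 mm (own x, y, z), 20 to 42 g, lying flat on the board; pushed off-centre it turns and may slip aside. The three blocks are alike; each stands in a lane of its own across the board, at least 58 mm in the board's x from the next block or the relay (centre to centre).
- block_a: terminal block A itself; origin at the centre of its underside
- block_b_center (a point): centre of terminal block B (8 mm above its underside): a loose black plastic two-pole terminal block with two brass screws on top, 32 x 22 x 16 mm (own x, y, z), 20 to 42 g, lying flat on the board; pushed off-centre it turns and may slip aside. The three blocks are alike; each stands in a lane of its own across the board, at least 58 mm in the board's x from the next block or the relay (centre to centre).
- block_b: terminal block B itself; origin at the centre of its underside
- block_c_center (a point): centre of terminal block C (8 mm above its underside): a loose black plastic two-pole terminal block with two brass screws on top, 32 x 22 x 16 mm (own x, y, z), 20 to 42 g, lying flat on the board; pushed off-centre it turns and may slip aside. The three blocks are alike; each stands in a lane of its own across the board, at least 58 mm in the board's x from the next block or the relay (centre to centre).
- block_c: terminal block C itself; origin at the centre of its underside
- relay_center (a point): centre (24 mm above its underside) of a loose plug-in relay standing on the board: grey base 36 x 30 mm, amber cover, 49 mm high, 80 g. It stays where it is, upright.
- jar_center (a point): centre (50 mm up) of a loose white jar with a red lid, 60 mm in diameter and 100 mm high, standing on the bench beyond the board. It stays.
- screwdriver: loose screwdriver with an orange handle, 170 mm long, lying on the bench beyond the board along its own x, tip to +x; origin on the bench, under its middle. It stays.

How it is judged:
By the outcome, as a careful person would: the job done as asked, in the order asked, and still so for the second after the job is handed in, with the robot touching nothing.
It also fails if it takes over 72 s, if anything falls off the work surface, if the arm or the gripper's body presses on something with over 40 N, if the wrist force passes 120 N, or if a joint passes its speed limit or range.

## Robot

A 7-joint arm with a two-finger parallel gripper is mounted at the origin on the work surface. World frame = base frame: x ahead of the robot, y to its left, z up, the work surface at z = 0. Lengths are in m, angles in rad, forces in N, time in s.
With the tool pointing down it reaches from about 0.425 to 0.875 m from the base axis. Payload 4.7 kg.
Tool frame: the origin (TCP) lies between the finger pads; the fingertips stand 14 mm ahead of it and the grasp point (between the pads) lies 5 mm behind it; z points along the fingers, y is the line along which they close (so a half turn about z gives the same grasp; the last joint's range is limited). The gripper opens to 87 mm and grips with 3 to 60 N. Pads are 19 mm wide; open, the fingers measure 117 mm over their backs; the gripper's body (75 mm by 190 mm) begins 51 mm behind the grasp point.
Start: joints at [-1.126, 0.321, -0.07, 1.45, 0.023, 1.371, -0.057], TCP at [0.271, 0.591, 0.237] pointing down, gripper open.
Joint ranges: [-2.86, 2.86], [-0.3, 2.09], [-1.38, 1.24], [0.06, 2.45], [-1.56, 4.7], [0.09, 2.05], [-2.69, 2.69]. Speed limits (rad/s): [2.57, 2.57, 3.14, 3.14, 3.14, 3.14, 3.14].

## Interface

Orientations are given as a rotation vector (axis times angle).
In Python, from bench import ctrl gives the robot as it stands.
- The arm moves only by the tool step_arm, never from a script. Its argument "commands" is a list of rows, each an object with "travel": the shift along the tool's x, y, z in m, a list of three; "turn": the turn, a rotation vector about the tool's x, y, z in degrees, a list of three. A call has 1 to 5 rows; each row is the pose to reach, as a shift and turn from the pose commanded when the call began, along the tool's axes at that moment; what a row does not reach only later rows make up. A row lasts 1/10 s, in which the tool goes at most 50 mm and 8.59 degrees, less where a joint would pass 70% of its speed; a pose out of reach is approached as far as the arm can. A call with a gripper value outside its range is refused whole. "gripper" is the opening, from 0 (shut) to 1 (fully open), set as the call begins (left out, the last holds). The fingers move at their own pace and stop on an object; "force" is the grip in N (left out, the last holds). Time passes only in rows, so rows that repeat a pose let the fingers close. It gives the time, the measured TCP pose, the force, the opening and the grip force at its end, in the units of the state.
- ctrl.get_state(): the state, without advancing time (a new reading comes with each control period).
- ctrl.get_image(name): name is "side" or "top"; returns the picture (384x512x3 uint8, red, green, blue); there is no depth.
- ctrl.camera_model(name): a dict with "fx", "fy", "cx", "cy" (pixels), "R" (3x3) and "t" (3): a world point X has camera coordinates R X + t. Camera axes: x right, y down, z forward; pixel columns grow to the right and rows downward; lengths in m; the calibration is good to about 2 mm. A picture is of the moment at which its call begins. camera_model takes no time and is no camera call.
- ctrl.close_job(): hands the job in; it is judged then, once.
The state is a dict: "time": time; "joint_positions": joint angles; "qd": joint speeds; "joint_torque": joint torques, N m; "position": TCP position; "tool_rot": TCP orientation; "ft_force": force on the tool from outside, world axes, zero at the start; "torque": the same for the moment, N m; "grip_width": opening from 0.0 (shut) to 1.0 (fully open); "grip_force": force on a finger pad.
Only numpy, scipy, OpenCV 4.12 (cv2) and the standard library are available. Lean on these libraries where they do the work, as an engineer would, in place of code of your own. Each camera call takes 0.05 s, during which the arm holds its last target. There are 200 camera calls.

## Working session

There is one attempt and no reset: what is moved stays moved. The work goes in short steps, Python scripts to look and compute and a tool call to move; the robot and the scene stay as the last step left them, time stands still between calls to the robot, and variables do not carry over. Pictures are saved under pics/ and viewed, at most 10 in all, crops included, and the job is handed in when it is done.

Besides the shell and the picture viewer there is one more tool, called after ">>>" by a JSON object that holds its "api" and its "payload", one argument or row to a line. step_arm: Moves the arm, as the interface text tells. Its arguments: {"type":"object","properties":{"commands":{"type":"array"},"gripper":{"type":"number"},"force":{"type":"number"}},"required":["commands"]}

```bash
mkdir -p pics; python3 - <<'E'
from bench import ctrl
import cv2,numpy as np
for n in("top","side"):
    im=ctrl.get_image(n); cv2.imwrite(f"pics/{n}0.png",im[:,:,::-1]); m=ctrl.camera_model(n)
    print(n,m["fx"],m["cx"],m["cy"],np.round(m["R"],3).tolist(),np.round(m["t"],3))
s=ctrl.get_state();print(s["position"],s["tool_rot"],s["time"])
E
```

```text
top 392.5944199467925 256.94841354725776 189.4429193057655 [[0.011, -1.0, -0.02], [-0.991, -0.008, -0.132], [0.132, 0.021, -0.991]] [0.024 0.627 0.707]
side 432.40097373081903 251.81053340336658 193.12446576041094 [[-0.806, -0.592, -0.019], [-0.411, 0.582, -0.701], [0.426, -0.558, -0.712]] [0.485 0.301 0.555]
[0.27131177 0.59015914 0.2355899 ] [-6.71380609e-01 -3.06875450e+00  2.61972436e-03] 0.1
```

View pics/top0.png

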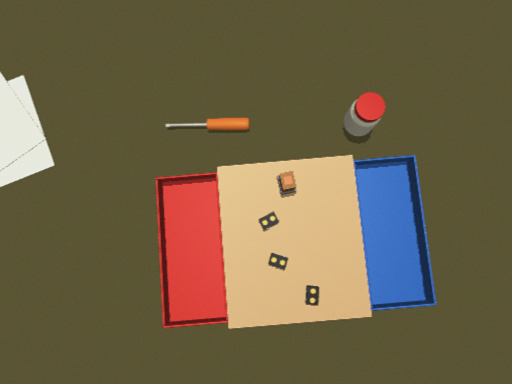

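View pics/side0.png

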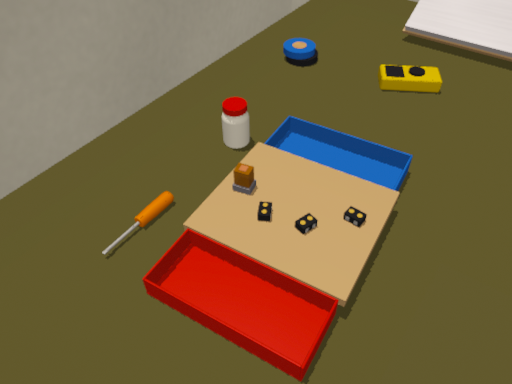

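The top view shows the red tray on the left (world +y, board edge near column 222). The blocks are at about (269,220), (278,261) and (312,295), the relay at (288,182), and the jar and screwdriver are beyond the board. The side view agrees with this. Next I'll measure them.

```bash
cat > h.py <<'E'
from bench import ctrl
import cv2,numpy as np
def ray(n,uv,z):
    m=ctrl.camera_model(n);R=np.array(m["R"]);t=np.array(m["t"]);c=-R.T@t
    d=R.T@np.array([(uv[0]-m["cx"])/m["fx"],(uv[1]-m["cy"])/m["fy"],1]);return c+d*(z-c[2])/d[2]
def board(im):
    hsv=cv2.cvtColor(im,cv2.COLOR_RGB2HSV)
    b=cv2.inRange(hsv,(8,60,140),(25,200,255))
    cs,_=cv2.findContours(b,cv2.RETR_EXTERNAL,cv2.CHAIN_APPROX_NONE);c=max(cs,key=cv2.contourArea)
    return hsv,c
def blocks(n,im,c0):
    hsv,_=board(im);mask=np.zeros(im.shape[:2],np.uint8);cv2.drawContours(mask,[c0],-1,255,-1)
    mask=cv2.erode(mask,np.ones((3,3)))
    y=cv2.inRange(hsv,(22,150,120),(35,255,255))
    k=cv2.inRange(hsv,(0,0,0),(179,255,70))|y
    k=cv2.morphologyEx(k&mask,cv2.MORPH_CLOSE,np.ones((3,3)))
    cs,_=cv2.findContours(k,cv2.RETR_EXTERNAL,cv2.CHAIN_APPROX_NONE)
    return [c for c in cs if cv2.contourArea(c)>40]
E
python3 - <<'E'
from h import *
np.set_printoptions(precision=4,suppress=True)
im=cv2.imread("pics/top0.png")[:,:,::-1].copy()
hsv,c=board(im); hull=cv2.convexHull(c)
q=cv2.approxPolyDP(hull,10,True)[:,0]
P=np.array([ray("top",p,.048)[:2] for p in q]);print("corners",q.tolist(),P)
print("board sides",[np.linalg.norm(P[i]-P[i-1]) for i in range(len(P))])
(ctr,sz,a)=cv2.minAreaRect(np.float32([ray("top",p,.048)[:2] for p in hull[:,0]]));print("rect",ctr,sz,a)
ys=P[np.argsort(P[:,1])]
ex=ys[2:][np.argmax(ys[2:,0])]-ys[2:][np.argmin(ys[2:,0])];ex/=np.linalg.norm(ex);ey=np.array([-ex[1],ex[0]]);C=P.mean(0)
print("C",C,"ex",ex,np.degrees(np.arctan2(ex[1],ex[0])))
for k in blocks("top",im,hull):
    W=np.float32([ray("top",p,.060)[:2] for p in k[:,0]]);r=cv2.minAreaRect(W);w=np.array(r[0])
    print("px",np.mean(k[:,0],0),"w",w,"size",r[1],r[2],"board",(w-C)@ex,(w-C)@ey)
m=ctrl.get_state();R=cv2.Rodrigues(np.array(m["tool_rot"]))[0];print(R)
E
```

```text
corners [[352, 155], [371, 316], [229, 328], [217, 167]] [[ 0.6936 -0.1509]
 [ 0.3972 -0.1786]
 [ 0.3726  0.0776]
 [ 0.6686  0.1064]]
board sides [np.float64(0.2585079621374113), np.float64(0.2977169539876214), np.float64(0.2573760594558789), np.float64(0.29745563525249646)]
rect (0.533462643623352, -0.03604994714260101) (0.29966750741004944, 0.2608729302883148) 5.433588981628418
C [ 0.533  -0.0364] ex [0.9953 0.0971] 5.572567205398003
px [311.8406 295.6957] w [ 0.4344 -0.0704] size (0.019624970853328705, 0.03146877884864807) 89.44586181640625 board -0.1015053846345375 -0.024333651882683265
px [277.3889 260.75  ] w [ 0.4939 -0.0092] size (0.028036484494805336, 0.018875617533922195) 73.70197296142578 board -0.036331370057065396 0.03087984770925808
[[-0.9086  0.4176 -0.0006]
 [ 0.4176  0.9086 -0.0016]
 [-0.0001 -0.0017 -1.    ]]
```

```bash
python3 - <<'E'
from h import *
C=np.array([.5333,-.0362]);a=np.radians(5.5);ex=np.array([np.cos(a),np.sin(a)]);ey=np.array([-ex[1],ex[0]])
im=cv2.imread("pics/top0.png")[:,:,::-1].copy()
for n,p,z in(("C",(269,220.5),.060),("relaytop",(288,181),.097),("relaybase",(289,190),.05)):
    w=ray("top",p,z)[:2];print(n,w,(w-C)@ex,(w-C)@ey)
cv2.imwrite("pics/c0.png",cv2.resize(im[140:335,210:380,::-1],None,fx=3,fy=3,interpolation=cv2.INTER_CUBIC))
s=ctrl.get_state();R=cv2.Rodrigues(np.array(s["tool_rot"]))[0];p=np.array(s["position"])
for n,bx,by in(("C",-0.0,0),):pass
def tgt(bx,by,z): 
    w=C+bx*ex+by*ey; return R.T@(np.array([*w,z])-p)
for w in((269,220.5),):
    q=ray("top",w,.06)[:2]-C; print("travel to C start",tgt(q@ex,q@ey-.048,.15))
E
```

```text
C [0.56686027 0.00657989] 0.0375060393459625 0.03936632910960818
relaytop [ 0.6349379  -0.02618085] 0.1021302695801114 0.00023146220061294616
relaybase [ 0.62512488 -0.03081806] 0.09191797727425628 -0.0034438631249503653
travel to C start [-0.53635686 -0.44820107  0.08640305]
```

View pics/c0.png

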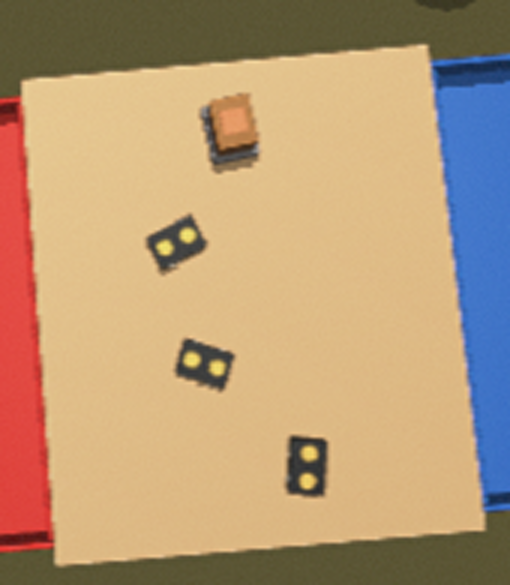

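The crop shows block C at full-frame pixel (268.7,220.3), turned about 30°. The lanes are clear: C to relay is about 60 mm. The arm can go now.

>>> {"api": "step_arm", "payload": {
  "commands": [
    {"travel":[-0.04,-0.034,0],"turn":[0,0,6]},
    {"travel":[-0.08,-0.067,0],"turn":[0,0,12]},
    {"travel":[-0.12,-0.1,0],"turn":[0,0,18]},
    {"travel":[-0.15,-0.125,0],"turn":[0,0,24]},
    {"travel":[-0.18,-0.15,0],"turn":[0,0,30]}
  ],
  "gripper": 0.1
}}

```text
time: 0.6
position: [0.3734, 0.3763, 0.2363]
tool_rot: [1.451, 2.786, -0.001]
ft_force: [0.5, -0.4, 0.4]
grip_width: 0.634
grip_force: 0.0
```

```bash
cat >> h.py <<'E'
C=np.array([.5333,-.0362]);a=np.radians(5.5);ex=np.array([np.cos(a),np.sin(a)]);ey=np.array([-ex[1],ex[0]])
def go(bx,by,z):
    s=ctrl.get_state();R=cv2.Rodrigues(np.array(s["tool_rot"]))[0];p=np.array(s["position"])
    print("travel",np.round(R.T@(np.array([*(C+bx*ex+by*ey),z])-p),4),"turn",round(float(np.degrees(np.arctan2(R[1,0],R[0,0]))-95.5),2),"t",s["time"])
    print("tilt",R[:,2].round(4),"board",((p[:2]-C)@ex).round(4),((p[:2]-C)@ey).round(4),p[2],s["grip_width"],"q",np.round(s["joint_positions"],2),"F",s["ft_force"])
E
python3 -c "
from h import *
go(.0375,-.009,.13)"
```

```text
travel [-0.4559 -0.0771  0.1065] turn 29.47 t 0.6
tilt [-1.e-04 -7.e-04 -1.e+00] board -0.1196 0.4259 0.2362633795352221 0.6336090359999489 q [-0.93  0.07  0.1   1.75 -0.01  1.32 -0.22] F [ 0.48489871 -0.35012938  0.3975531 ]
```

>>> {"api": "step_arm", "payload": {
  "commands": [
    {"travel":[-0.045,-0.008,0.0],"turn":[0,0,6]},
    {"travel":[-0.09,-0.015,0.0],"turn":[0,0,12]},
    {"travel":[-0.135,-0.023,0.0],"turn":[0,0,18]},
    {"travel":[-0.18,-0.03,0.0],"turn":[0,0,24]},
    {"travel":[-0.225,-0.038,0.0],"turn":[0,0,29.5]}
  ]
}}

```text
time: 1.1
position: [0.4718, 0.1718, 0.2364]
tool_rot: [-2.11, -2.327, -0.0]
ft_force: [-0.7, 0.3, -1.5]
grip_width: 0.17
grip_force: 0.0
```

```bash
python3 -c "
from h import *
go(.0375,-.009,.13)"
```

```text
travel [-0.2221  0.0785  0.1063] turn 0.09 t 1.1
tilt [-1.e-04  2.e-04 -1.e+00] board -0.0413 0.2129 0.23637582954381325 0.17017143042633068 q [-0.71 -0.    0.31  1.82  0.    1.32 -0.3 ] F [-0.6634131   0.28343407 -1.46076221]
```

>>> {"api": "step_arm", "payload": {
  "commands": [
    {"travel":[-0.045,0.016,0.0],"turn":[0,0,0]},
    {"travel":[-0.09,0.032,0.0],"turn":[0,0,0]},
    {"travel":[-0.135,0.048,0.0],"turn":[0,0,0]},
    {"travel":[-0.18,0.064,0.02],"turn":[0,0,0]},
    {"travel":[-0.222,0.0785,0.04],"turn":[0,0,0]}
  ]
}}

```text
time: 1.6
position: [0.5728, -0.0406, 0.1969]
tool_rot: [2.105, 2.331, 0.003]
ft_force: [1.1, -0.0, -0.3]
grip_width: 0.101
grip_force: 0.0
```

>>> {"api": "step_arm", "payload": {
  "commands": [
    {"travel":[0,0,0.03],"turn":[0,0,0]},
    {"travel":[0,0,0.06],"turn":[0,0,0]},
    {"travel":[0,0,0.08],"turn":[0,0,0]},
    {"travel":[0,0,0.1],"turn":[0,0,0]},
    {"travel":[0,0,0.1],"turn":[0,0,0]}
  ]
}}

```text
time: 2.1
position: [0.5692, -0.0388, 0.0936]
tool_rot: [-2.103, -2.328, 0.008]
ft_force: [-0.1, 0.1, -0.3]
grip_width: 0.1
grip_force: 0.0
```

```bash
python3 -c "
from h import *
go(.0375,-.009,.067)
im=ctrl.get_image('side');cv2.imwrite('pics/s1.png',im[:,:,::-1])"
```

```text
travel [-0.003   0.0022  0.0265] turn 0.32 t 2.1
tilt [-6.5e-03 -6.0e-04 -1.0e+00] board 0.0355 -0.006 0.09355764945792136 0.09974989245452326 q [-0.42  0.29  0.52  1.83 -0.16  1.07  0.26] F [-0.08889612  0.08574866 -0.32482845]
```

View pics/s1.png

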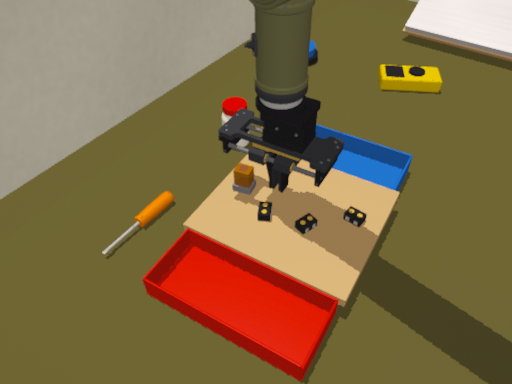

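The side view shows the fingers just behind block C, clear of the relay, with nothing disturbed. I'll lower and start sweeping.

>>> {"api": "step_arm", "payload": {
  "commands": [
    {"travel":[-0.003,0.002,0.015],"turn":[0,0,0]},
    {"travel":[-0.003,0.002,0.026],"turn":[0,0,0]},
    {"travel":[-0.003,0.002,0.026],"turn":[0,0,0]}
  ]
}}

```text
time: 2.45
position: [0.5731, -0.0417, 0.0692]
tool_rot: [-2.105, -2.33, 0.003]
ft_force: [0.2, 0.3, -0.5]
grip_width: 0.097
grip_force: 0.0
```

>>> {"api": "step_arm", "payload": {
  "commands": [
    {"travel":[0.01,0,0],"turn":[0,0,0]},
    {"travel":[0.02,0,0],"turn":[0,0,0]},
    {"travel":[0.03,0,0],"turn":[0,0,0]},
    {"travel":[0.04,0,0],"turn":[0,0,0]},
    {"travel":[0.05,0,0],"turn":[0,0,0]}
  ]
}}

```text
time: 2.95
position: [0.5692, 0.0094, 0.0711]
tool_rot: [2.105, 2.332, 0.001]
ft_force: [0.5, -0.3, 0.4]
grip_width: 0.101
grip_force: 0.2
```

```bash
python3 -c "
from h import *
go(.0375,.15,.067)
im=ctrl.get_image('side');cv2.imwrite('pics/s2.png',cv2.resize(im[130:300,140:420,::-1],None,fx=2.5,fy=2.5))"
```

```text
travel [ 0.1081 -0.0019  0.0041] turn 0.37 t 2.95
tilt [ 6.e-04  3.e-04 -1.e+00] board 0.0401 0.042 0.07108156710342475 0.10111920273138576 q [-0.48  0.31  0.49  1.86 -0.17  1.01  0.18] F [ 0.50014596 -0.34198235  0.44855841]
```

View pics/s2.png

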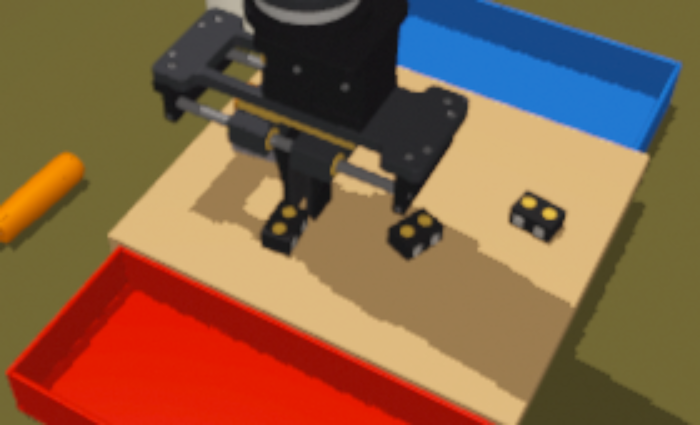

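Block C rides ahead of the two fingertips, centred on them, and the others haven't moved. I'll lower the fingers 3 mm and keep pushing.

>>> {"api": "step_arm", "payload": {
  "commands": [
    {"travel":[0.01,0,0.003],"turn":[0,0,0]},
    {"travel":[0.02,0,0.003],"turn":[0,0,0]},
    {"travel":[0.03,0,0.003],"turn":[0,0,0]},
    {"travel":[0.04,0,0.003],"turn":[0,0,0]},
    {"travel":[0.05,0,0.003],"turn":[0,0,0]}
  ]
}}

```text
time: 3.5
position: [0.5639, 0.0588, 0.0677]
tool_rot: [-2.106, -2.331, -0.0]
ft_force: [-0.0, -0.3, -0.1]
grip_width: 0.096
grip_force: 0.1
```

```bash
python3 -c "
from h import *
go(.0375,.15,.066)
im=ctrl.get_image('side');cv2.imwrite('pics/s3.png',cv2.resize(im[130:330,140:420,::-1],None,fx=2.5,fy=2.5))"
```

```text
travel [ 0.0584 -0.0017  0.0017] turn 0.33 t 3.5
tilt [-1.e-04  1.e-04 -1.e+00] board 0.0395 0.0917 0.06771175769705981 0.09648009789279664 q [-0.55  0.31  0.47  1.86 -0.16  1.01  0.08] F [-0.03334421 -0.29268209 -0.13684049]
```

View pics/s3.png

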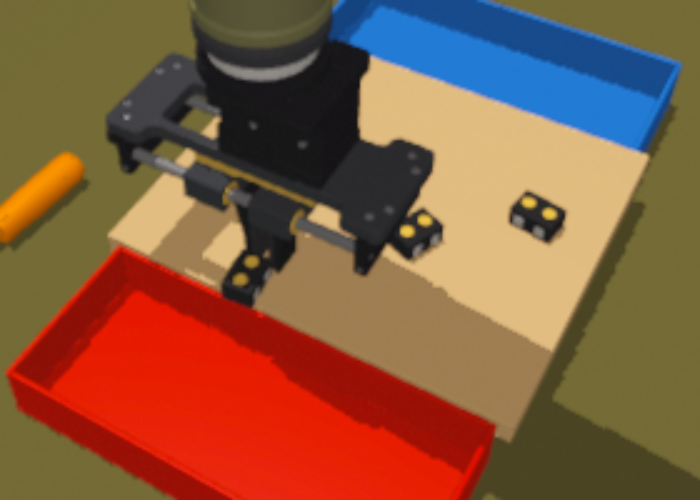

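Block C is at the red tray's edge, crop (245,277), still centred. I'll push it off, lift and move behind block B.

>>> {"api": "step_arm", "payload": {
  "commands": [
    {"travel":[0.01,0,0],"turn":[0,0,0]},
    {"travel":[0.02,0,0],"turn":[0,0,0]},
    {"travel":[0.03,0,0],"turn":[0,0,0]},
    {"travel":[0.04,0,0],"turn":[0,0,0]},
    {"travel":[0.05,0,0],"turn":[0,0,0]}
  ]
}}

```text
time: 4.05
position: [0.5588, 0.1086, 0.0678]
tool_rot: [-2.105, -2.332, -0.0]
ft_force: [0.3, -0.4, -0.5]
grip_width: 0.101
grip_force: 0.0
```

>>> {"api": "step_arm", "payload": {
  "commands": [
    {"travel":[0.01,0,0],"turn":[0,0,0]},
    {"travel":[0.01,0,0],"turn":[0,0,0]},
    {"travel":[0.01,0,-0.025],"turn":[0,0,0]},
    {"travel":[0.01,0,-0.06],"turn":[0,0,0]},
    {"travel":[0.01,0,-0.06],"turn":[0,0,0]}
  ]
}}

```text
time: 4.55
position: [0.5613, 0.1176, 0.1325]
tool_rot: [2.104, 2.327, 0.012]
ft_force: [0.1, 0.1, 0.0]
grip_width: 0.099
grip_force: 0.0
```

```bash
python3 -c "
from h import *
go(-.0365,-.017,.12)
im=ctrl.get_image('side');cv2.imwrite('pics/s4.png',im[:,:,::-1])"
```

```text
travel [-0.167  -0.08    0.0116] turn 0.27 t 4.55
tilt [ 0.0081  0.0025 -1.    ] board 0.0426 0.1504 0.1325244444747816 0.09925653846829649 q [-0.65  0.24  0.45  1.8  -0.12  1.12 -0.06] F [0.09144631 0.08491317 0.02580993]
```

View pics/s4.png

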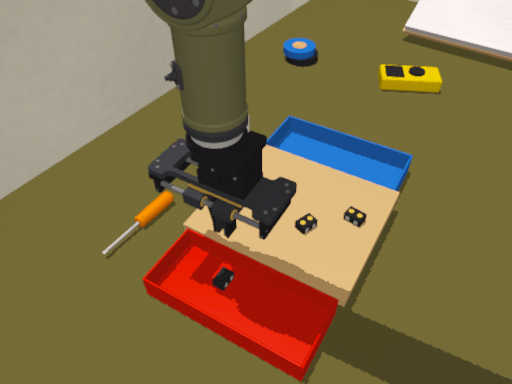

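Block C is in the red tray at (223,279), and A and B are untouched. Next is behind block B.

>>> {"api": "step_arm", "payload": {
  "commands": [
    {"travel":[-0.04,-0.019,0],"turn":[0,0,0]},
    {"travel":[-0.08,-0.038,0],"turn":[0,0,0]},
    {"travel":[-0.12,-0.057,0],"turn":[0,0,0]},
    {"travel":[-0.165,-0.078,0],"turn":[0,0,0]},
    {"travel":[-0.165,-0.078,0],"turn":[0,0,0]}
  ]
}}

```text
time: 5.1
position: [0.4938, -0.0623, 0.1269]
tool_rot: [-2.118, -2.319, 0.005]
ft_force: [-0.6, -0.4, 0.3]
grip_width: 0.103
grip_force: 0.0
```

```bash
python3 -c "
from h import *
go(-.0365,-.017,.066)"
```

```text
travel [0.0053 0.0054 0.0608] turn -0.31 t 5.1
tilt [-0.0026 -0.0021 -1.    ] board -0.0418 -0.0222 0.12687211095627826 0.10282158509934568 q [-0.48  0.09  0.58  1.97 -0.05  1.1   0.21] F [-0.61260127 -0.39417822  0.2751987 ]
```

>>> {"api": "step_arm", "payload": {
  "commands": [
    {"travel":[0.0,0.003,0.02],"turn":[0,0,0]},
    {"travel":[0.0,0.003,0.04],"turn":[0,0,0]},
    {"travel":[0.0,0.003,0.058],"turn":[0,0,0]},
    {"travel":[0.0,0.003,0.058],"turn":[0,0,0]},
    {"travel":[0.0,0.003,0.058],"turn":[0,0,0]}
  ]
}}

```text
time: 5.6
position: [0.4996, -0.0543, 0.0693]
tool_rot: [-2.106, -2.331, 0.002]
ft_force: [0.1, 0.1, 0.6]
grip_width: 0.1
grip_force: 0.0
```

```bash
python3 -c "
from h import *
go(-.0365,-.017,.066)"
```

```text
travel [-0.0023 -0.0012  0.0033] turn 0.31 t 5.6
tilt [-1.4e-03 -4.0e-04 -1.0e+00] board -0.0353 -0.0147 0.0693392628588542 0.10041968573457391 q [-0.47  0.18  0.56  2.02 -0.11  0.98  0.26] F [0.12528908 0.07190148 0.56867656]
```

>>> {"api": "step_arm", "payload": {
  "commands": [
    {"travel":[0.01,-0.001,0.002],"turn":[0,0,0]},
    {"travel":[0.02,-0.001,0.002],"turn":[0,0,0]},
    {"travel":[0.03,-0.001,0.002],"turn":[0,0,0]},
    {"travel":[0.04,-0.001,0.002],"turn":[0,0,0]},
    {"travel":[0.05,-0.001,0.002],"turn":[0,0,0]}
  ]
}}

```text
time: 6.1
position: [0.4941, -0.0034, 0.0681]
tool_rot: [2.105, 2.332, 0.001]
ft_force: [0.1, -0.7, -0.3]
grip_width: 0.098
grip_force: 0.3
```

>>> {"api": "step_arm", "payload": {
  "commands": [
    {"travel":[0.01,0,0],"turn":[0,0,0]},
    {"travel":[0.02,0,0],"turn":[0,0,0]},
    {"travel":[0.03,0,0],"turn":[0,0,0]},
    {"travel":[0.04,0,0],"turn":[0,0,0]},
    {"travel":[0.05,0,0],"turn":[0,0,0]}
  ]
}}

```text
time: 6.6
position: [0.4889, 0.0459, 0.0678]
tool_rot: [2.106, 2.331, 0.0]
ft_force: [-0.0, -0.1, 0.7]
grip_width: 0.104
grip_force: 0.4
```

```bash
python3 -c "
from h import *
go(-.0365,.15,.066)
im=ctrl.get_image('side');cv2.imwrite('pics/s5.png',im[:,:,::-1])"
```

```text
travel [0.064  0.0002 0.0018] turn 0.31 t 6.6
tilt [ 1.e-04 -0.e+00 -1.e+00] board -0.0363 0.086 0.06779147180792154 0.10409660639472974 q [-0.6   0.15  0.49  2.04 -0.08  0.97  0.03] F [-0.02242857 -0.10933936  0.71379763]
```

View pics/s5.png

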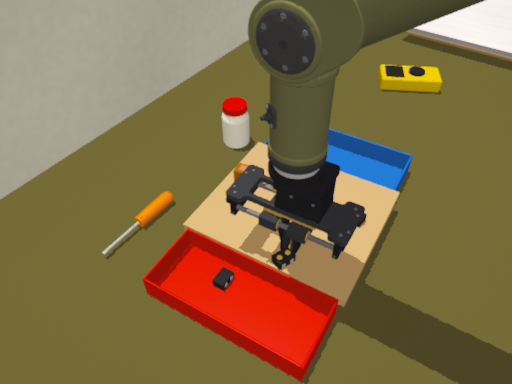

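Block B is at the edge, near (284,258), centred ahead of the fingers. I'll push it off, then go to A.

>>> {"api": "step_arm", "payload": {
  "commands": [
    {"travel":[0.01,0,0],"turn":[0,0,0]},
    {"travel":[0.02,0,0],"turn":[0,0,0]},
    {"travel":[0.03,0,0],"turn":[0,0,0]},
    {"travel":[0.04,0,0],"turn":[0,0,0]},
    {"travel":[0.05,0,0],"turn":[0,0,0]}
  ]
}}

```text
time: 7.15
position: [0.4837, 0.0959, 0.0677]
tool_rot: [-2.105, -2.331, -0.0]
ft_force: [-0.2, 0.8, 0.0]
grip_width: 0.104
grip_force: 0.0
```

>>> {"api": "step_arm", "payload": {
  "commands": [
    {"travel":[0.013,0,0],"turn":[0,0,0]},
    {"travel":[0.013,0,0],"turn":[0,0,0]},
    {"travel":[0.013,0,-0.025],"turn":[0,0,0]},
    {"travel":[0.013,0,-0.06],"turn":[0,0,0]},
    {"travel":[0.013,0,-0.06],"turn":[0,0,0]}
  ]
}}

```text
time: 7.65
position: [0.4857, 0.1083, 0.132]
tool_rot: [2.104, 2.328, 0.011]
ft_force: [1.3, 0.8, 0.7]
grip_width: 0.1
grip_force: 0.0
```

>>> {"api": "step_arm", "payload": {
  "commands": [
    {"travel":[-0.04,-0.012,0],"turn":[0,0,0]},
    {"travel":[-0.08,-0.024,0],"turn":[0,0,1.5]},
    {"travel":[-0.12,-0.036,0],"turn":[0,0,3]},
    {"travel":[-0.16,-0.05,0],"turn":[0,0,4.5]},
    {"travel":[-0.2,-0.064,0],"turn":[0,0,5.8]}
  ]
}}

```text
time: 8.15
position: [0.4383, -0.0994, 0.1274]
tool_rot: [-2.222, -2.22, -0.0]
ft_force: [0.7, -0.3, 0.1]
grip_width: 0.1
grip_force: 0.0
```

```bash
python3 -c "
from h import *
w=np.array([.4344,-.1125])-C
go(w@ex,w@ey,.12)"
```

```text
travel [-0.0131 -0.0039  0.0074] turn -5.55 t 8.15
tilt [ 1.e-04  2.e-04 -1.e+00] board -0.1006 -0.0538 0.12744435492607897 0.0999219119623573 q [-0.49 -0.05  0.64  2.08  0.03  1.1   0.14] F [ 0.67556144 -0.28680759  0.1054833 ]
```

>>> {"api": "step_arm", "payload": {
  "commands": [
    {"travel":[-0.013,-0.003,0],"turn":[0,0,0]},
    {"travel":[-0.013,-0.003,0.02],"turn":[0,0,0]},
    {"travel":[-0.013,-0.003,0.04],"turn":[0,0,0]},
    {"travel":[-0.013,-0.003,0.06],"turn":[0,0,0]},
    {"travel":[-0.013,-0.003,0.06],"turn":[0,0,0]}
  ]
}}

```text
time: 8.65
position: [0.4338, -0.1101, 0.0653]
tool_rot: [-2.218, -2.219, 0.006]
ft_force: [-0.4, -1.2, -0.1]
grip_width: 0.098
grip_force: 0.0
```

```bash
python3 -c "
from h import *
w=np.array([.4344,-.1125])-C
go(w@ex,w@ey,.066)
im=ctrl.get_image('side');cv2.imwrite('pics/s6.png',im[:,:,::-1])"
```

```text
travel [-0.0024  0.0006 -0.0007] turn -5.47 t 8.65
tilt [-5.5e-03 -3.0e-04 -1.0e+00] board -0.1061 -0.064 0.06533157328075534 0.09774945596129254 q [-0.46  0.06  0.67  2.14 -0.04  0.96  0.23] F [-0.4460345  -1.21341339 -0.13100295]
```

View pics/s6.png

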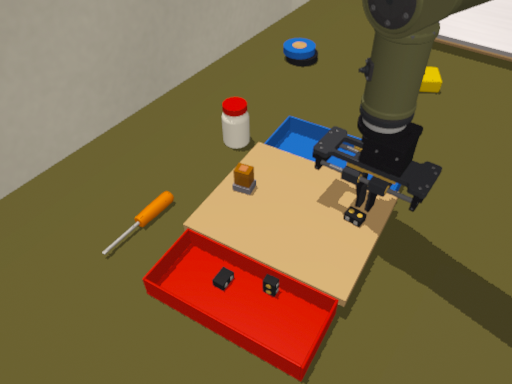

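Blocks B and C are in the red tray at (270,286) and (223,279), the relay stands at (244,179), and the fingers are behind A at (355,216). Now I'll sweep A.

>>> {"api": "step_arm", "payload": {
  "commands": [
    {"travel":[0.01,0,0],"turn":[0,0,0]},
    {"travel":[0.02,0,0],"turn":[0,0,0]},
    {"travel":[0.03,0,0],"turn":[0,0,0]},
    {"travel":[0.04,0,0],"turn":[0,0,0]},
    {"travel":[0.05,0,0],"turn":[0,0,0]}
  ]
}}

```text
time: 9.2
position: [0.4364, -0.0594, 0.0682]
tool_rot: [2.22, 2.222, 0.001]
ft_force: [0.3, -2.1, 0.6]
grip_width: 0.099
grip_force: 0.2
```

>>> {"api": "step_arm", "payload": {
  "commands": [
    {"travel":[0.01,0,0],"turn":[0,0,0]},
    {"travel":[0.02,0,0],"turn":[0,0,0]},
    {"travel":[0.03,0,0],"turn":[0,0,0]},
    {"travel":[0.04,0,0],"turn":[0,0,0]},
    {"travel":[0.05,0,0],"turn":[0,0,0]}
  ]
}}

```text
time: 9.7
position: [0.4361, -0.0098, 0.0678]
tool_rot: [-2.221, -2.222, -0.0]
ft_force: [0.3, -1.1, 1.5]
grip_width: 0.098
grip_force: 0.2
```

```bash
python3 -c "
from h import *
w=np.array([.4344,.107])-C
go(w@ex,w@ey,.066)
# brass screws in side view
im=ctrl.get_image('side');h=cv2.cvtColor(im,cv2.COLOR_RGB2HSV);m=cv2.inRange(h,(20,150,90),(35,255,255));m[:150]=0
n,_,st,c=cv2.connectedComponentsWithStats(m)
for i in range(1,n):
  if st[i,4]>5: print(c[i],st[i,4],ray('side',c[i],.064))"
```

```text
travel [ 0.1168 -0.0016  0.0018] turn -5.48 t 9.7
tilt [-0.  0. -1.] board -0.0942 0.0356 0.06775835243256603 0.0984395624475274 q [-0.59  0.02  0.56  2.17 -0.01  0.96 -0.02] F [ 0.33885621 -1.13816211  1.53899443]
[326.47368421 179.94736842] 19 [ 0.51580219 -0.11679278  0.064     ]
[338.11538462 209.66923077] 130 [ 0.46313853 -0.06362795  0.064     ]
[141.5 209.5] 10 [0.74072023 0.13244067 0.064     ]
[326.69230769 214.84615385] 13 [ 0.47321173 -0.04192772  0.064     ]
[355.85714286 227.92857143] 14 [ 0.41991178 -0.0443508   0.064     ]
[326.84615385 243.57692308] 26 [0.44272171 0.01175107 0.064     ]
[335.69230769 248.03846154] 26 [0.42696583 0.01145251 0.064     ]
[268. 286.] 19 [0.47436185 0.13103806 0.064     ]
[268.14285714 291.35714286] 14 [0.46901808 0.1383668  0.064     ]
```

A's screws are at y=0.0116, centred about x=0.435, square on the fingers. Continuing.

>>> {"api": "step_arm", "payload": {
  "commands": [
    {"travel":[0.01,0,0],"turn":[0,0,0]},
    {"travel":[0.02,0,0],"turn":[0,0,0]},
    {"travel":[0.03,0,0],"turn":[0,0,0]},
    {"travel":[0.04,0,0],"turn":[0,0,0]},
    {"travel":[0.05,0,0],"turn":[0,0,0]}
  ]
}}

```text
time: 10.25
position: [0.436, 0.0403, 0.0677]
tool_rot: [-2.221, -2.222, -0.0]
ft_force: [0.5, -0.1, -0.1]
grip_width: 0.1
grip_force: 0.1
```

>>> {"api": "step_arm", "payload": {
  "commands": [
    {"travel":[0.01,0,0],"turn":[0,0,0]},
    {"travel":[0.02,0,0],"turn":[0,0,0]},
    {"travel":[0.03,0,0],"turn":[0,0,0]},
    {"travel":[0.04,0,0],"turn":[0,0,0]},
    {"travel":[0.05,0,0],"turn":[0,0,0]}
  ]
}}

```text
time: 10.75
position: [0.4361, 0.0902, 0.0678]
tool_rot: [-2.221, -2.222, -0.0]
ft_force: [0.2, -0.3, -0.3]
grip_width: 0.106
grip_force: 0.0
```

>>> {"api": "step_arm", "payload": {
  "commands": [
    {"travel":[0.008,0,0],"turn":[0,0,0]},
    {"travel":[0.016,0,0],"turn":[0,0,0]},
    {"travel":[0.016,0,0],"turn":[0,0,0]},
    {"travel":[0.016,0,-0.03],"turn":[0,0,0]},
    {"travel":[0.016,0,-0.07],"turn":[0,0,0]}
  ]
}}

```text
time: 11.25
position: [0.4343, 0.1043, 0.1368]
tool_rot: [-2.221, -2.22, 0.008]
ft_force: [1.0, 1.1, -0.4]
grip_width: 0.103
grip_force: 0.0
```

>>> {"api": "step_arm", "payload": {
  "commands": [
    {"travel":[0.03,0,-0.03],"turn":[0,0,0]},
    {"travel":[0.06,0,-0.06],"turn":[0,0,0]},
    {"travel":[0.1,0,-0.09],"turn":[0,0,0]},
    {"travel":[0.14,0,-0.1],"turn":[0,0,0]},
    {"travel":[0.14,0,-0.1],"turn":[0,0,0]}
  ]
}}

```text
time: 11.75
position: [0.4355, 0.2517, 0.2396]
tool_rot: [-2.212, -2.23, -0.008]
ft_force: [-0.3, 0.2, -0.1]
grip_width: 0.103
grip_force: 0.0
```

```bash
python3 -c "
from h import *
go(0,0,.2)
a=ctrl.get_image('top');b=ctrl.get_image('side')
cv2.imwrite('pics/end.png',cv2.resize(np.hstack([a,b])[:,:,::-1],(800,300),interpolation=cv2.INTER_AREA))"
```

```text
travel [-0.2889  0.0953  0.0387] turn -5.03 t 11.75
tilt [ 0.0027  0.0041 -1.    ] board -0.0697 0.296 0.23962770261057129 0.10254512922068278 q [-0.87 -0.    0.29  1.82 -0.    1.32 -0.57] F [-0.30176868  0.23594756 -0.10850231]
```

View pics/end.png

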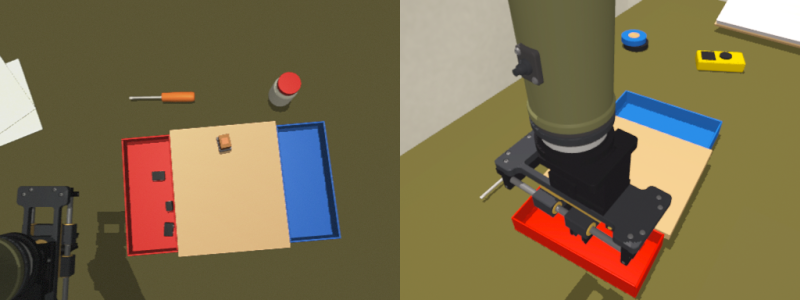

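All three dark blocks appear inside the red tray, at (158,176), (169,205) and (168,229) in the picture. The relay, jar and screwdriver are in place. I'll check by numbers that the two near the wall lie in the tray, not on its rim.

```bash
python3 -c "
from h import *
im=ctrl.get_image('top');h=cv2.cvtColor(im,cv2.COLOR_RGB2HSV)
r=cv2.inRange(h,(0,120,50),(6,255,255))|cv2.inRange(h,(170,120,50),(179,255,255))
k=cv2.bitwise_not(r);k[:180]=0;k[322:]=0;k[:,:165]=0;k[:,226:]=0
k&=cv2.inRange(h,(0,0,0),(179,255,75))
k|=cv2.inRange(h,(22,120,90),(35,255,255))&(np.indices(k.shape)[1]<222).astype(np.uint8)*255&(np.indices(k.shape)[0]>180).astype(np.uint8)*255
cs,_=cv2.findContours(k,cv2.RETR_EXTERNAL,cv2.CHAIN_APPROX_NONE)
for c in cs:
  if cv2.contourArea(c)>15:
    p=cv2.boundingRect(c);print(p)
    for z in(.02,.05):
      W=np.float32([ray('top',q,z)[:2] for q in c[:,0]]);b=(W-C)@np.c_[ex,ey];print(z,b.min(0).round(3),b.max(0).round(3))
"
```

```text
(210, 285, 12, 17)
0.02 [-0.104  0.141] [-0.073  0.164]
0.05 [-0.1    0.137] [-0.07   0.159]
(213, 258, 8, 11)
0.02 [-0.043  0.139] [-0.024  0.154]
0.05 [-0.041  0.136] [-0.023  0.15 ]
(195, 220, 16, 11)
0.02 [0.033 0.153] [0.053 0.183]
0.05 [0.031 0.149] [0.05  0.178]
```

```bash
python3 -c "
from bench import ctrl
print(ctrl.close_job())"
```

```text
the job is handed in; nothing more can be done
None
```

I swept all three terminal blocks into the red tray and handed the job in at about 12 s; the final pictures show the relay, jar and screwdriver apparently where they started and the blue tray empty.

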